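# Clear the rinser deck and offer up its cover plate

## Task

Use the crumb pusher to sweep the four spilled descaling tablets off the steel rinser deck into the catch box on its edge (touch them with nothing but the pusher), then stand the pusher back on the counter and let go of it. Pick up the cover plate by its fin and hold it still and level about 25 mm above the deck, the right way round, so that each threaded hole is fully in view through its plate hole, ready for a colleague to drive the screws; finish while still holding it there, with the plate clear of the deck. Leave everything else on the counter alone.

Things in the scene. Friction and masses are not known exactly. Their poses are not given: they have to be found in the camera images.
- deck: Fixed steel rinser deck: a flat block 156 x 200 x 40 mm (x, y, z) with two lips 8 mm high and 8 mm wide along its x = -78 and x = +78 mm edges (140 mm clear between them). Its top has three threaded holes. Built on to its -y edge is an open catch box (see catch_floor). Origin: centre of the block's underside on the counter; the flat top is at z = 40 mm; z up. The deck stands anywhere near the middle of the counter with some yaw.
- catch_floor (a point): Centre of the catch box's inner floor, 152 mm from the deck's centre towards the deck's -y, 5 mm above the counter; axes as the deck's. Inside the box is 144 mm (x) by 104 mm (y); its three outer walls stand 65 mm above the counter, and on its fourth side the deck's own edge (at y = -100 mm of the deck, top 40 mm up) is the wall, so pieces pushed over that edge drop in.
- plate: Loose dark anodised aluminium cover plate 120 x 150 x 5 mm (x, y, z), 0.3 kg, with a black upright grip fin at its middle; it lies flat on the counter at the robot's left, fin up. Origin: centre of its underside. It has three through holes in the same triangle as the deck's threads, so it fits one way round only: its x and y axes then point as the deck's.
- plate_grip (a point): Point on the middle of the plate's black fin, 30 mm above the plate's underside. The fin is 64 mm long (plate x), 18 mm thick (plate y) and rises from 5 to 50 mm above the underside; grip it across the 18 mm.
- pusher_mid (a point): Middle of the crumb pusher, half-way up (45 mm above its underside). A white plastic foot 120 x 34 x 35 mm (x, y, z) with a wooden grip on top, 60 x 22 mm and 55 mm high (from 35 to 90 mm above the underside), about 0.2 kg; it stands on the counter by itself at the robot's left. Grip it across the 22 mm (its y). Its wide faces look along its y.
- thread0 (a point): Mouth of threaded hole 0 (10 mm wide) in the deck's top, at x = -42, y = -58 mm of the deck, 40 mm above the counter; axes as the deck's.
- hole0 (a point): Centre of the plate's hole 0 (18 mm wide) at the underside, at x = -42, y = -58 mm of the plate; it belongs over thread 0.
- thread1 (a point): Mouth of threaded hole 1 (10 mm wide) in the deck's top, at x = -42, y = 58 mm of the deck, 40 mm above the counter; axes as the deck's.
- hole1 (a point): Centre of the plate's hole 1 (18 mm wide) at the underside, at x = -42, y = 58 mm of the plate; it belongs over thread 1.
- thread2 (a point): Mouth of threaded hole 2 (10 mm wide) in the deck's top, at x = 42, y = 0 mm of the deck, 40 mm above the counter; axes as the deck's.
- hole2 (a point): Centre of the plate's hole 2 (18 mm wide) at the underside, at x = 42, y = 0 mm of the plate; it belongs over thread 2.
- tablet0_mid (a point): Centre of a loose white descaling tablet, a block 30 x 22 x 14 mm (x, y, z), 18 g; starts flat on the deck.
- tablet1_mid (a point): Centre of a loose white descaling tablet, a block 30 x 22 x 14 mm (x, y, z), 18 g; starts flat on the deck.
- tablet2_mid (a point): Centre of a loose white descaling tablet, a block 30 x 22 x 14 mm (x, y, z), 18 g; starts flat on the deck.
- tablet3_mid (a point): Centre of a loose white descaling tablet, a block 30 x 22 x 14 mm (x, y, z), 18 g; starts flat on the deck.
- syrup: Bystander, leave alone: amber syrup bottle, 64 mm across, 190 mm tall; origin at the centre of its underside.
- milk_jug: Bystander, leave alone: steel milk jug with a handle, 84 mm across, 100 mm tall; origin at the centre of its underside.
- mug: Bystander, leave alone: white mug, 80 mm across, 90 mm tall; origin at the centre of its underside.
- jar: Bystander, leave alone: glass jar with steel lid, 68 mm across, 80 mm tall; origin at the centre of its underside.
- tamper: Bystander, leave alone: steel coffee tamper standing on its 58 mm disc, 80 mm tall; origin at the centre of its underside.
- cup_stack: Bystander, leave alone: nested stack of purple cups, 86 mm across, about 130 mm tall; origin at the centre of its underside.
- tub: Bystander, leave alone: white tablet tub, 90 mm across, 110 mm tall; origin at the centre of its underside.

How it is judged:
By the outcome, as a careful person would: the job done as asked, in the order asked, and still so for the second after the job is handed in, while the arm keeps its last pose, push and grip.
It also fails if it takes over 58 s, if anything falls off the work surface, if the arm or the gripper's body presses on something with over 40 N, if the wrist force passes 120 N, or if a joint passes its speed limit or range.

## Robot

A 6-joint arm with a two-finger parallel gripper is mounted at the origin on the work surface. World frame = base frame: x ahead of the robot, y to its left, z up, the work surface at z = 0. Lengths are in m, angles in rad, forces in N, time in s.
With the tool pointing down it reaches from about 0.375 to 0.975 m from the base axis. Payload 3.8 kg.
Tool frame: the origin (TCP) lies midway between the tips of the shut fingers; the grasp point (between the pads) lies 19 mm behind it; z points along the fingers, y is the line along which they close (so a half turn about z gives the same grasp; the last joint's range is limited). The gripper opens to 85 mm and grips with 20 to 120 N. Pads are 22 mm wide; open, the fingers measure 114 mm over their backs; the gripper's body (76 mm by 85 mm) begins 54 mm behind the grasp point. The pads swing forward as they close: fully open they stand 13 mm farther back than shut.
Start: joints at [1.127, 0.264, 1.604, -0, 1.274, -0.037], TCP at [0.267, 0.62, 0.231] pointing down, gripper open.
Joint ranges: [-2.63, 2.63], [-0.94, 2.18], [0.31, 2.57], [-1.31, 4.45], [0, 2.66], [-2.55, 2.55]. Speed limits (rad/s): [2.57, 2.57, 3.14, 3.14, 3.14, 3.14].

## Interface

Orientations are given as a rotation vector (axis times angle).
In Python, from workcell import bot gives the robot as it stands.
- The arm moves only by the tool step_arm, never from a script. Its argument "motion" is a list of rows, each a list of 5 numbers: the finger opening in cm, from 0 to 8.54, then the shift along the tool's x, y, z in cm, then the turn about the tool's z in degrees. In form: [[claw, dx, dy, dz, twist], ...]. A call has 1 to 20 rows; each row is the pose to reach, as a shift and turn from the pose commanded when the call began, along the tool's axes at that moment; what a row does not reach only later rows make up. A row lasts 1/10 s, in which the tool goes at most 50 mm and 8.59 degrees, less where a joint would pass 70% of its speed; a pose out of reach is approached as far as the arm can. A call with a gripper value outside its range is refused whole. The fingers move at their own pace and stop on an object; "force" is the grip in N (left out, the last holds). Time passes only in rows, so rows that repeat a pose let the fingers close. It gives the time, the measured TCP pose, the force, the opening and the grip force at its end, in the units of the state.
- bot.read_state(): the state, without advancing time (a new reading comes with each control period).
- bot.read_camera(name): name is "side" or "top" or "wrist"; returns (picture, depth): 420x560x3 uint8, red, green, blue; 420x560 float32, m along the optical axis (not along the pixel's ray), 0 where there is no reading.
- bot.calibration(name): a dict with "mtx" (3x3 intrinsics, pixels), "origin" and "orientation" of the camera in the world; the wrist camera has in their place "T_tool_cam" (4x4, takes a point from camera to tool coordinates, whose origin is the TCP and whose axes are the flange's). Camera axes: x right, y up, looking along -z (the intrinsics and any distortion apply to the point x, -y, -z); pixel columns grow to the right and rows downward; lengths in m; the calibration is good to about 2 mm. The wrist camera is an equidistant fisheye: a pixel r from the principal point sees the ray r / f radians off the axis. A picture is of the moment at which its call begins: read the wrist's pose just before it. calibration takes no time and is no camera call.
- bot.finish_job(): hands the job in; it is judged then, once.
The state is a dict: "time": time; "q": joint angles; "joint_vel": joint speeds; "joint_torque": joint torques, N m; "tool_pos": TCP position; "tcp_rot": TCP orientation; "wrist_force": force on the tool from outside, world axes, zero at the start; "torque": the same for the moment, N m; "width": opening from 0.0 (shut) to 1.0 (fully open); "grip_force": force on a finger pad.
Only numpy, scipy, OpenCV 4.12 (cv2) and the standard library are available. Lean on these libraries where they do the work, as an engineer would, in place of code of your own. Each camera call takes 0.05 s, during which the arm holds its last target. There are 200 camera calls.

## Working session

There is one attempt and no reset: what is moved stays moved. The work goes in short steps, Python scripts to look and compute and a tool call to move; the robot and the scene stay as the last step left them, time stands still between calls to the robot, and variables do not carry over. Pictures are saved under pics/ and viewed, at most 10 in all, crops included, and the job is handed in when it is done.

Besides the shell and the picture viewer there is one more tool, called after "Call:" as name(argument=value, ...), one argument or row to a line, values as JSON. step_arm: Moves the arm, as the interface text tells. Its arguments: {"type":"object","properties":{"motion":{"type":"array","items":{"type":"array","items":{"type":"number"}}},"force":{"type":"number"}},"required":["motion"]}

```bash
mkdir -p pics; ls
cat > h.py <<'E'
import numpy as np, cv2
from scipy.spatial.transform import Rotation as R
from workcell import bot
def cam(name):
    s=bot.read_state(); im,d=bot.read_camera(name); c=bot.calibration(name); return s,im,d,c
def pose(name,c,s=None):
    if 'T_tool_cam' in c:
        T=np.array(c['T_tool_cam']); Rt=R.from_rotvec(s['tcp_rot']).as_matrix()
        return np.array(s['tool_pos'])+Rt@T[:3,3], Rt@T[:3,:3]
    o=np.array(c['orientation']); 
    return np.array(c['origin']), (R.from_rotvec(o).as_matrix() if o.shape==(3,) else o)
def rays(px,c):
    K=np.array(c['mtx']); px=np.atleast_2d(px).astype(float)
    x=(px[:,0]-K[0,2])/K[0,0]; y=(px[:,1]-K[1,2])/K[1,1]
    if 'T_tool_cam' in c:
        th=np.hypot(x,y); k=np.where(th>1e-9,np.sin(th)/np.maximum(th,1e-9),1); return np.c_[x*k,-y*k,-np.cos(th)]
    return np.c_[x,-y,-np.ones(len(x))]
def toplane(px,z,name,c,s=None):
    p,Rm=pose(name,c,s); r=rays(px,c)@Rm.T
    return p+r*((z-p[2])/r[:,2])[:,None]
def save(im,n): cv2.imwrite('pics/'+n,im[:,:,::-1])
E
python3 - <<'E'
from h import *
for n in('top','side','wrist'):
    s,im,d,c=cam(n); save(im,n+'0.png'); print(n,{k:np.round(v,3).tolist() if not isinstance(v,str) else v for k,v in c.items()})
print(s)
E
```

```text
pics
top {'mtx': [[415.054, 0.0, 278.217], [0.0, 415.054, 209.129], [0.0, 0.0, 1.0]], 'origin': [0.391, 0.001, 1.317], 'orientation': [0.103, -0.104, -1.553]}
side {'mtx': [[408.459, 0.0, 275.4], [0.0, 408.459, 209.421], [0.0, 0.0, 1.0]], 'origin': [0.393, -0.756, 0.639], 'orientation': [0.936, -0.11, -0.203]}
wrist {'mtx': [[325.192, 0.0, 277.708], [0.0, 325.192, 209.342], [0.0, 0.0, 1.0]], 'T_tool_cam': [[-0.0, 0.964, 0.266, 0.067], [1.0, 0.0, 0.001, 0.001], [0.001, 0.266, -0.964, -0.142], [0.0, 0.0, 0.0, 1.0]]}
{'time': 0.1, 'q': array([ 1.12710347e+00,  2.64697563e-01,  1.60526375e+00, -1.28571445e-05,
        1.27371285e+00, -3.69073066e-02]), 'joint_vel': array([-0.00033041, -0.00352823, -0.00290857, -0.00144945,  0.00047346,
       -0.00089044]), 'joint_torque': array([ 1.98998496e-04, -5.16708183e+01, -3.68588769e+01, -5.52697600e-05,
        6.25674409e-03, -2.39866665e-05]), 'tool_pos': array([0.26678912, 0.61930156, 0.23005901]), 'tcp_rot': array([-0.63447697, -3.07636082,  0.00317979]), 'wrist_force': array([-0.14575374,  0.60286671,  0.32667797]), 'torque': array([ 0.05576089, -0.01245116,  0.00942919]), 'grip_force': 0.0, 'width': 0.9979448364543756}
```

View pics/top0.png

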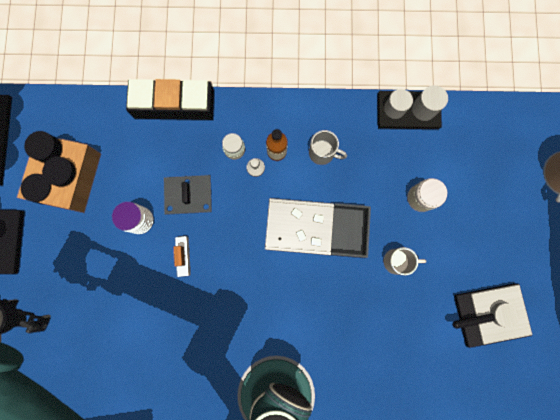

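View pics/wrist0.png

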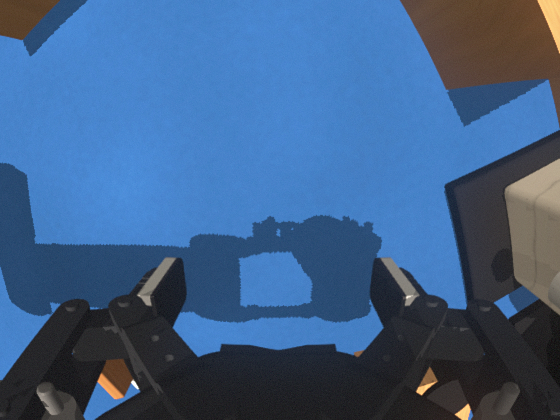

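The top view (image up = +x, left = +y) shows the deck at about (318,228) with its box to the right and thread1 at (279,239). Tablets are at (297,213), (319,218), (301,235) and (316,241). The pusher is at (181,256), and the plate at (187,195) has its two-hole side at the bottom, so it is nearly aligned with the deck. The wrist view shows only the counter and a shadow.

```bash
cat >> h.py <<'E'
def blobs(mask,amin=30):
    cs,_=cv2.findContours(mask.astype(np.uint8),cv2.RETR_EXTERNAL,cv2.CHAIN_APPROX_NONE)
    return sorted([k for k in cs if cv2.contourArea(k)>amin],key=cv2.contourArea,reverse=True)
def rect(pts):
    (c,wh,a)=cv2.minAreaRect((np.asarray(pts)[:,:2]*1000).astype(np.float32)); return np.round(c,1),np.round(wh,1),round(a,2)
E
python3 - <<'E'
from h import *
s,im,d,c=cam('top')
hsv=cv2.cvtColor(im,cv2.COLOR_RGB2HSV); H,S,V=cv2.split(hsv)
def show(n,mask,box,z):
    m=np.zeros_like(mask); x0,y0,x1,y1=box; m[y0:y1,x0:x1]=mask[y0:y1,x0:x1]
    for k in blobs(m)[:5]: print(n,rect(toplane(k[:,0],z,'top',c)),cv2.contourArea(k))
show('grip',(H<20)&(S>120)&(V>80),(165,225,200,285),.09)
show('foot',(S<80)&(V>150)|(H<20)&(S>100),(165,225,200,285),.035)
blue=(H>95)&(H<125)&(S>150)
show('plate',(~blue),(158,170,215,220),.005)
show('deck',(~blue),(255,190,375,265),.045)
show('decktop',(S<60)&(V>130),(255,190,375,265),.045)
print('depth',[round(float(1.317-d[y,x]),3) for x,y in [(187,195),(172,195),(310,228),(350,230),(181,256),(181,243)]])
cr=im[185:275,155:385]; save(cv2.resize(cr,None,fx=3.4,fy=3.4,interpolation=cv2.INTER_CUBIC),'crop1.png')
E
```

```text
grip (array([412.7, 294.7]), array([55.7, 20.6]), 2.78) 115.0
foot (array([412.3, 298.6]), array([121.9,  40.4]), 5.73) 449.5
plate (array([610.1, 293.8]), array([123.6, 153.8]), 3.52) 1728.0
deck (array([ 505.8, -120.9]), array([319.1, 164.5]), 86.45) 5331.0
decktop (array([509.3, -64.8]), array([202.3, 160. ]), 86.08) 3287.0
depth [0.03, -0.012, 0.037, 0.006, 0.095, 0.034]
```

View pics/crop1.png

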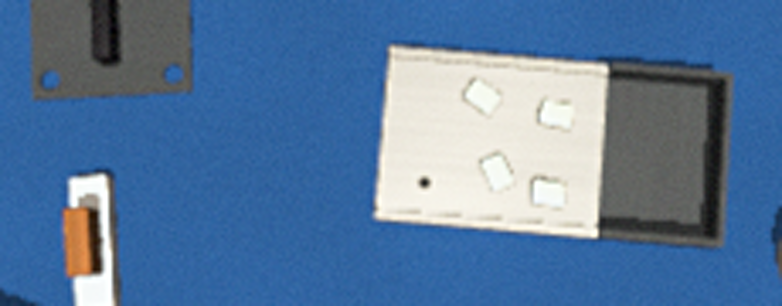

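The crop shows the plate holes at the bottom corners (hole0 and hole1 on the robot side), thread1 at crop (424,182), and four tablets on the deck. The deck yaw is about -4°. The measured sizes match the ones given.

```bash
cat >> h.py <<'E'
def go(xyz,yang):
    """row to reach TCP xyz (m) with tool y at angle yang (deg, world)"""
    s=bot.read_state(); Rm=R.from_rotvec(s['tcp_rot']).as_matrix()
    d=Rm.T@(np.array(xyz)-s['tool_pos'])*100
    a=np.degrees(np.arctan2(Rm[1,1],Rm[0,1])); t=-((yang-a+90)%180-90)
    print('t',round(s['time'],2),'pos',np.round(s['tool_pos'],4),'yang',round(a,2),'tilt',np.round(Rm[:2,2],4),'F',np.round(s['wrist_force'],1),'grip',round(s['grip_force'],1),'w',round(s['width'],3),'-> row',np.round(d,2),round(t,1))
E
python3 - <<'E'
from h import *
go((.4127,.2947,.20),92.8); go((.4127,.2947,.052),92.8)
E
```

```text
t 0.2 pos [0.2669 0.6195 0.2304] yang 66.69 tilt [-0.0006 -0.0013] F [ 0.5 -0.7  0.4] grip 0.0 w 1.002 -> row [-26.25 -24.06   3.07] -26.1
t 0.2 pos [0.2669 0.6195 0.2304] yang 66.69 tilt [-0.0006 -0.0013] F [ 0.5 -0.7  0.4] grip 0.0 w 1.002 -> row [-26.25 -24.03  17.87] -26.1
```

Call:
step_arm(
  motion=[
    [8.5, -6, -5.5, 0.5, -6],
    [8.5, -11, -10, 1, -12],
    [8.5, -16, -15, 2, -18],
    [8.5, -21, -19.5, 3, -24],
    [8.5, -26.2, -24, 3, -26],
    [8.5, -26.2, -24, 3, -26],
    [8.5, -26.2, -24, 3, -26],
    [8.5, -26.2, -24, 3, -26],
    [8.5, -26.2, -24, 3, -26],
    [8.5, -26.2, -24, 3, -26],
  ],
)

```text
time: 1.2
tool_pos: [0.4126, 0.2966, 0.2015]
tcp_rot: [0.073, -3.141, -0.001]
wrist_force: [-0.1, -0.1, 0.1]
width: 0.996
grip_force: 0.0
```

Run:
```python
from h import *
s,im,d,c=cam('wrist'); save(im,'w1.png')
hsv=cv2.cvtColor(im,cv2.COLOR_RGB2HSV); H,S,V=cv2.split(hsv)
for k in blobs((H<20)&(S>120)&(V>80),100)[:3]: print(cv2.boundingRect(k),rect(toplane(k[:,0],.09,'wrist',c,s)))
go((.4127,.2947,.20),92.8); go((.4127,.2947,.052),92.8)
```

```text
(515, 301, 45, 64) (array([566. , 661.4]), array([139. ,  66.5]), 50.32)
(266, 198, 25, 42) (array([424.3, 297.8]), array([35.1, 19.7]), 3.33)
(448, 380, 24, 40) (array([676.9, 551.5]), array([116.3,  24.9]), 36.12)
t 1.25 pos [0.4124 0.297  0.2014] yang 92.75 tilt [-0.      0.0008] F [-0.1  0.1 -0.5] grip 0.0 w 0.995 -> row [-0.02 -0.24  0.14] -0.1
t 1.25 pos [0.4124 0.297  0.2014] yang 92.75 tilt [-0.      0.0008] F [-0.1  0.1 -0.5] grip 0.0 w 0.995 -> row [-0.02 -0.25 14.94] -0.1
```

View pics/w1.png

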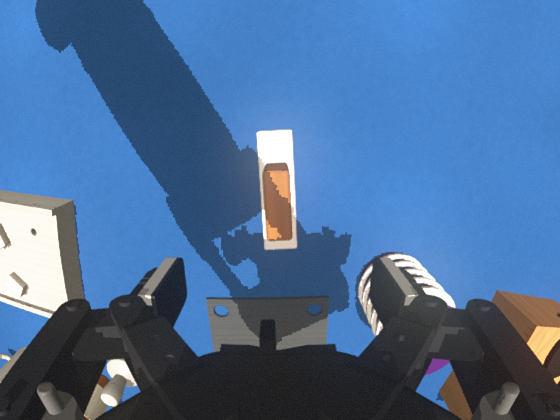

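The wrist view shows the pusher's grip at (277,202) on its foot, which spans rows 130–248. Image up is -x here. The plate's two holes are at (222,310) and (315,310). Next I check the pusher's x extent.

Run:
```python
from h import *
c=bot.calibration('wrist'); s=bot.read_state()
for px,z in [((257,131),.035),((292,130),.035),((265,248),.035),((297,248),.035),((297,248),.0),((264,170),.09),((289,170),.09),((277,163),.09),((277,241),.09),((277,205),.09),((277,163),.035)]:
    print(px,z,np.round(toplane(px,z,'wrist',c,s)[0],4))
```

```text
(257, 131) 0.035 [0.3557 0.2753 0.035 ]
(292, 130) 0.035 [0.3533 0.3081 0.035 ]
(265, 248) 0.035 [0.4728 0.2873 0.035 ]
(297, 248) 0.035 [0.4713 0.32   0.035 ]
(297, 248) 0.0 [0.4855 0.323  0.    ]
(264, 170) 0.09 [0.3845 0.2854 0.09  ]
(289, 170) 0.09 [0.3836 0.305  0.09  ]
(277, 163) 0.09 [0.3785 0.2953 0.09  ]
(277, 241) 0.09 [0.4435 0.2984 0.09  ]
(277, 205) 0.09 [0.4125 0.2969 0.09  ]
(277, 163) 0.035 [0.3855 0.2955 0.035 ]
```

Call:
step_arm(
  motion=[
    [8.5, 0, 0.05, 4, -2.7],
    [8.5, 0, 0.05, 8, -2.7],
    [8.5, 0, 0.05, 12, -2.7],
    [8.5, 0, 0.05, 14.5, -2.7],
    [8.5, 0, 0.05, 14.9, -2.7],
    [8.5, 0, 0.05, 14.9, -2.7],
    [0, 0, 0.05, 14.9, -2.7],
    [0, 0, 0.05, 14.9, -2.7],
    [0, 0, 0.05, 14.9, -2.7],
    [0, 0, 0.05, 14.9, -2.7],
    [0, 0, 0.05, 14.9, -2.7],
    [0, 0, 0.05, 14.9, -2.7],
    [0, 0, 0.05, 14.9, -2.7],
  ],
  force=50,
)

```text
time: 2.55
tool_pos: [0.4134, 0.2966, 0.0533]
tcp_rot: [-0.147, 3.137, 0.001]
wrist_force: [-1.2, -0.5, 6.3]
width: 0.251
grip_force: 49.9
```

Run:
```python
from h import *
go((.4130,.2975,.16),95.5)
```

```text
t 2.55 pos [0.4134 0.2966 0.0533] yang 95.38 tilt [0.0013 0.0008] F [-1.2 -0.5  6.3] grip 49.9 w 0.251 -> row [  0.02   0.1  -10.67] -0.1
```

Call:
step_arm(
  motion=[
    [0, 0, 0, -4, 0],
    [0, 0, 0, -8, 0],
    [0, 0, 0, -10, 0],
    [0, 0, 0, -10, 0],
  ],
)

```text
time: 2.95
tool_pos: [0.4149, 0.2977, 0.1556]
tcp_rot: [-0.147, 3.132, 0.005]
wrist_force: [0.9, -0.3, -2.1]
width: 0.252
grip_force: 50.1
```

Run:
```python
from h import *
go((.5141,.005,.15),86.1)
```

```text
t 2.95 pos [0.4149 0.2977 0.1556] yang 95.38 tilt [0.0057 0.0038] F [ 0.9 -0.3 -2.1] grip 50.1 w 0.252 -> row [ -7.13 -30.07   0.51] 9.3
```

Call:
step_arm(
  motion=[
    [0, -1, -4, 0, 2],
    [0, -2, -8, 0, 4],
    [0, -3, -12, 0, 6],
    [0, -4, -16, 0, 8],
    [0, -5, -20, 0, 9.3],
    [0, -6, -24, 0, 9.3],
    [0, -6.7, -28, 0, 9.3],
    [0, -7, -30, 0, 9.3],
    [0, -7, -30, 0, 9.3],
    [0, -7, -30, 0, 9.3],
    [0, -7, -30, 0, 9.3],
  ],
)

```text
time: 4.05
tool_pos: [0.5093, 0.0051, 0.1508]
tcp_rot: [-0.106, -3.137, -0.001]
wrist_force: [-0.0, 0.5, -2.9]
width: 0.252
grip_force: 50.7
```

Run:
```python
from h import *
go((.5141,.005,.15),86.1);go((.5141,.005,.097),86.1)
s,im,d,c=cam('wrist'); save(im,'w2.png')
```

```text
t 4.05 pos [0.5093 0.0051 0.1508] yang 86.12 tilt [-0.0027  0.0006] F [-0.   0.5 -2.9] grip 50.7 w 0.252 -> row [-0.47  0.02  0.08] 0.0
t 4.05 pos [0.5093 0.0051 0.1508] yang 86.12 tilt [-0.0027  0.0006] F [-0.   0.5 -2.9] grip 50.7 w 0.252 -> row [-0.49  0.02  5.38] 0.0
```

View pics/w2.png

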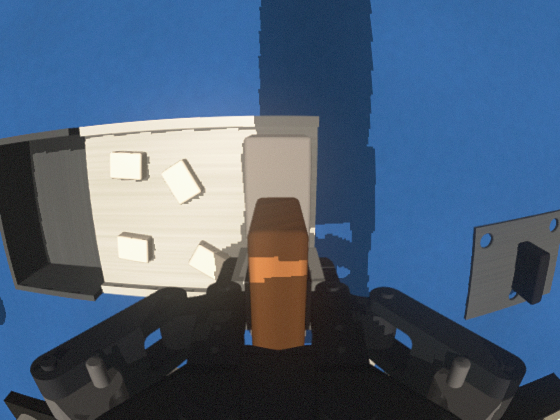

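The wrist view shows the held pusher over the deck's +y end. All four tablets are in front of it, the nearest at (208,258), and the deck's -x lip runs along row ~122. Next I check deck and pusher alignment.

Run:
```python
from h import *
c=bot.calibration('wrist'); s=bot.read_state()
y=np.radians(-3.9); Rd=np.array([[np.cos(y),-np.sin(y)],[np.sin(y),np.cos(y)]]); C=np.array([.5093,-.0648])
for px,z in [((82,128),.048),((200,119),.048),((316,118),.048),((317,240),.04),((104,292),.048),((247,137),.1325),((312,137),.1325),((218,277),.054),((190,258),.054),((202,187),.054),((487,240),.005),((553,224),.005)]:
    P=toplane(px,z,'wrist',c,s)[0]; print(px,z,np.round(P,4),'deck mm',np.round((P[:2]-C)@Rd*1000,1))
```

```text
(82, 128) 0.048 [ 0.4283 -0.1552  0.048 ] deck mm [-74.7 -95.7]
(200, 119) 0.048 [ 0.4359 -0.0484  0.048 ] deck mm [-74.3  11.4]
(316, 118) 0.048 [0.4421 0.0391 0.048 ] deck mm [-74.2  99.1]
(317, 240) 0.04 [0.5418 0.0365 0.04  ] deck mm [ 25.5 103.3]
(104, 292) 0.048 [ 0.5822 -0.1672  0.048 ] deck mm [ 79.7 -97.3]
(247, 137) 0.1325 [ 0.4498 -0.0053  0.1325] deck mm [-63.4  55.3]
(312, 137) 0.1325 [0.452  0.0267 0.1325] deck mm [-63.4  87.4]
(218, 277) 0.054 [ 0.5641 -0.0477  0.054 ] deck mm [53.6 20.8]
(190, 258) 0.054 [ 0.5458 -0.0691  0.054 ] deck mm [36.7 -1.8]
(202, 187) 0.054 [ 0.4877 -0.0507  0.054 ] deck mm [-22.6  12.6]
(487, 240) 0.005 [0.5734 0.2341 0.005 ] deck mm [ 43.6 302.6]
(553, 224) 0.005 [0.5647 0.3467 0.005 ] deck mm [ 27.2 414.3]
```

Call:
step_arm(
  motion=[
    [0, -0.4, 0, 0, 0],
    [0, -0.7, 0, 2, 0],
    [0, -0.7, 0, 4, 0],
    [0, -0.7, 0, 5, 0],
    [0, -0.7, 0, 5.5, 0],
    [0, -0.7, 0, 5.5, 0],
    [0, -0.7, 0, 5.5, 0],
  ],
)

```text
time: 4.8
tool_pos: [0.5182, 0.0039, 0.098]
tcp_rot: [0.107, 3.139, -0.0]
wrist_force: [0.6, 0.2, -2.4]
width: 0.253
grip_force: 50.7
```

Run:
```python
from h import *
go((.517-.161*.068,.005-.161*.998,.0955),86.1)
```

```text
t 4.8 pos [0.5182 0.0039 0.098 ] yang 86.11 tilt [ 0.0012 -0.0001] F [ 0.6  0.2 -2.4] grip 50.7 w 0.253 -> row [  0.13 -16.     0.25] 0.0
```

Call:
step_arm(
  motion=[
    [0, 0.1, -1, 0.2, 0],
    [0, 0.1, -2, 0.2, 0],
    [0, 0.1, -3, 0.2, 0],
    [0, 0.1, -4, 0.2, 0],
    [0, 0.1, -5, 0.2, 0],
    [0, 0.1, -6, 0.2, 0],
    [0, 0.1, -7, 0.2, 0],
    [0, 0.1, -8, 0.2, 0],
    [0, 0.1, -9, 0.2, 0],
    [0, 0.1, -10, 0.2, 0],
    [0, 0.1, -11, 0.2, 0],
    [0, 0.1, -12, 0.2, 0],
    [0, 0.1, -13, 0.2, 0],
    [0, 0.1, -14, 0.2, 0],
    [0, 0.1, -15, 0.2, 0],
    [0, 0.1, -16, 0.2, 0],
    [0, 0.1, -16.3, 0.2, 0],
    [0, 0.1, -16.3, 0.2, 0],
    [0, 0.1, -16.3, 0.2, 0],
    [0, 0.1, -16.3, 0.2, 0],
  ],
)

```text
time: 6.8
tool_pos: [0.5054, -0.1584, 0.0952]
tcp_rot: [-0.107, -3.14, -0.0]
wrist_force: [-0.4, -1.2, -2.8]
width: 0.255
grip_force: 50.7
```

Run:
```python
from h import *
s,im,d,c=cam('wrist'); s2,it,_,_=cam('top'); go(s['tool_pos'],86.1)
a=im[80:400,0:560]; b=cv2.resize(it[190:270,255:395],None,fx=4,fy=4,interpolation=cv2.INTER_CUBIC)
out=np.zeros((640,560,3),np.uint8); out[:320]=a; out[320:640,:]=b
save(cv2.resize(out,None,fx=.93,fy=.93,interpolation=cv2.INTER_AREA),'sw.png')
```

```text
t 6.9 pos [ 0.5055 -0.1584  0.0953] yang 86.12 tilt [-0.0001  0.0001] F [-1.  -0.4 -2. ] grip 50.7 w 0.25 -> row [ 0.01 -0.    0.  ] 0.0
```

View pics/sw.png

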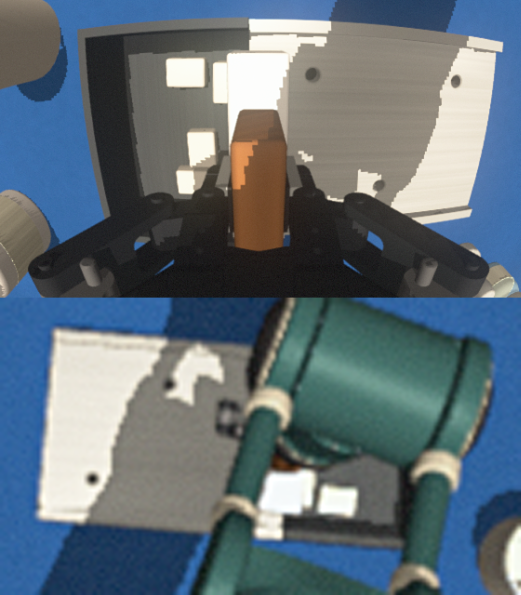

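The picture shows four tablets in the box, at (186,72), (222,82), (203,145) and (188,180) in the wrist half. All three threads are bare, at (312,74), (456,81) and (378,185). I'll lift the pusher and check the heights.

Call:
step_arm(
  motion=[
    [0, 0, 0, -3, 0],
    [0, 0, 0, -6, 0],
    [0, 0, 2, -7, 0],
    [0, 0, 6, -7, 0],
    [0, 0, 10, -7, 0],
    [0, 0, 14, -7, 0],
    [0, 0, 18, -7, 0],
    [0, 0, 22, -7, 0],
    [0, 0, 22, -7, 0],
  ],
)

```text
time: 7.8
tool_pos: [0.5204, 0.0653, 0.1655]
tcp_rot: [0.099, 3.14, 0.003]
wrist_force: [0.1, -0.5, -2.5]
width: 0.25
grip_force: 50.9
```

Run:
```python
from h import *
s,im,d,c=cam('top'); K=c['mtx']
V=cv2.cvtColor(im,cv2.COLOR_RGB2HSV); m=np.zeros(V.shape[:2],bool); m[195:262,250:372]=True
y=np.radians(-3.9); Rd=np.array([[np.cos(y),-np.sin(y)],[np.sin(y),np.cos(y)]]); C=np.array([.512,-.064])
w=(V[:,:,1]<60)&(V[:,:,2]>140)&m
for k in blobs(w,15)[:8]:
    mm=np.zeros(w.shape,np.uint8); cv2.drawContours(mm,[k],-1,1,-1); mm=mm>0
    v,u=np.nonzero(mm); p,Rm=pose('top',c); P=p+(rays(np.c_[u,v],c)*d[mm][:,None])@Rm.T
    P2=np.median(P,0); print(np.round(P2,3),cv2.contourArea(k),cv2.boundingRect(k),'deck',np.round((P2[:2]-C)@Rd*1000))
save(cv2.resize(im[190:270,250:390],None,fx=5,fy=5,interpolation=cv2.INTER_CUBIC),'t2.png')
go((.413,.2975,.16),92)
```

```text
[ 0.503 -0.079  0.04 ] 2779.5 (266, 200, 68, 59) deck [ -8. -16.]
[ 0.536 -0.21   0.018] 128.0 (340, 212, 12, 18) deck [  34. -144.]
[0.476 0.065 0.147] 94.5 (250, 226, 11, 14) deck [-45. 127.]
[ 0.458 -0.21   0.018] 63.5 (340, 240, 11, 9) deck [ -44. -149.]
[ 0.466 -0.183  0.026] 40.5 (334, 236, 6, 11) deck [ -37. -121.]
t 7.85 pos [0.5203 0.0631 0.1653] yang 86.36 tilt [0.0001 0.0002] F [-0.2 -0.2 -3.1] grip 50.9 w 0.247 -> row [12.2  22.71  0.54] -5.6
```

View pics/t2.png

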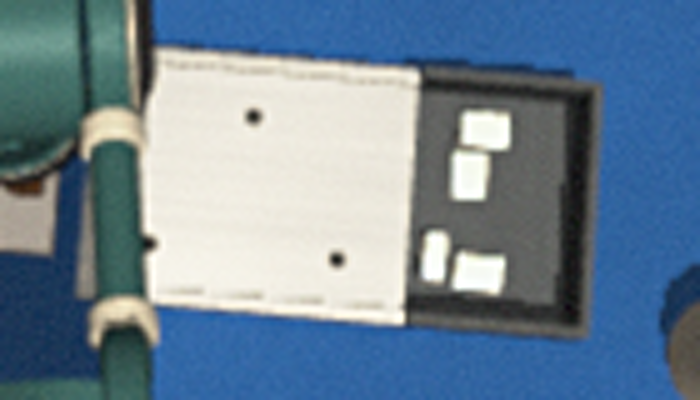

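All four tablets are in the box: three lie flat at about 18 mm height and one stands on its side at about 26 mm. The deck is bare. Next the pusher goes back to its place.

Call:
step_arm(
  motion=[
    [0, 2, 3.5, 0.5, -2],
    [0, 4, 7.3, 0.5, -4],
    [0, 6, 11, 0.5, -6],
    [0, 8, 15, 0.5, -8],
    [0, 10, 18.5, 0.5, -9],
    [0, 11.5, 21.5, 0.5, -9],
    [0, 12.2, 22.7, 0.5, -9],
    [0, 12.2, 22.7, 0.5, -9],
    [0, 12.2, 22.7, 0.5, -9],
    [0, 12.2, 22.7, 3, -9],
    [0, 12.2, 22.7, 6, -9],
    [0, 12.2, 22.7, 8.5, -9],
    [0, 12.2, 22.7, 9.5, -9],
    [0, 12.2, 22.7, 9.5, -9],
  ],
)

```text
time: 9.25
tool_pos: [0.4135, 0.2935, 0.0686]
tcp_rot: [0.137, -3.135, 0.004]
wrist_force: [0.7, 0.5, -2.1]
width: 0.246
grip_force: 51.1
```

Run:
```python
from h import *
go((.413,.2975,.0535),95.4)
```

```text
t 9.25 pos [0.4135 0.2935 0.0686] yang 95.0 tilt [-0.0033 -0.0025] F [ 0.7  0.5 -2.1] grip 51.1 w 0.246 -> row [0.   0.41 1.51] -0.4
```

Call:
step_arm(
  motion=[
    [0, 0, 0, 0.7, 0],
    [0, 0, 0, 1.2, 0],
    [0, 0, 0, 1.5, 0],
    [0, 0, 0, 1.6, 0],
    [0, 0, 0, 1.6, 0],
    [0, 0, 0, 1.6, 0],
  ],
)

```text
time: 9.85
tool_pos: [0.4144, 0.2957, 0.0546]
tcp_rot: [-0.14, 3.138, 0.0]
wrist_force: [0.2, -0.6, -2.0]
width: 0.248
grip_force: 51.2
```

Call:
step_arm(
  motion=[
    [0, 0, 0, 0.12, 0],
    [0, 0, 0, 0.15, 0],
    [0, 0, 0, 0.15, 0],
    [0, 0, 0, 0.15, 0],
    [4, 0, 0, 0.15, 0],
    [6, 0, 0, 0.15, 0],
    [6, 0, 0, 0.15, 0],
    [6, 0, 0, 0.15, 0],
    [6, 0, 0, 0.15, 0],
    [6, 0, 0, -2, 0],
    [8.5, 0, 0, -6, 0],
    [8.5, 0, 0, -10, 0],
    [8.5, 0, 0, -13, 0],
    [8.5, 0, 0, -13, 0],
    [8.5, 0, 0, -13, 0],
  ],
)

```text
time: 11.35
tool_pos: [0.4147, 0.2958, 0.1851]
tcp_rot: [-0.14, 3.137, 0.002]
wrist_force: [-0.3, 0.0, -0.2]
width: 0.995
grip_force: 0.0
```

Run:
```python
from h import *
s,im,d,c=cam('wrist'); save(im,'w3.png')
for px in [(1,1)]: pass
go((.610,.294,.20),93.5)
```

```text
t 11.4 pos [0.4138 0.2952 0.1837] yang 95.09 tilt [-0.0007 -0.0004] F [ 0.1 -0.   0.2] grip 0.0 w 0.995 -> row [-19.53  -1.86  -1.65] 1.6
```

Call:
step_arm(
  motion=[
    [8.5, -4, -0.4, -1, 0.5],
    [8.5, -8, -0.8, -1.6, 1],
    [8.5, -12, -1.2, -1.6, 1.6],
    [8.5, -16, -1.5, -1.6, 1.6],
    [8.5, -19, -1.8, -1.6, 1.6],
    [8.5, -19.5, -1.9, -1.6, 1.6],
    [8.5, -19.5, -1.9, -1.6, 1.6],
    [8.5, -19.5, -1.9, -1.6, 1.6],
    [8.5, -19.5, -1.9, -1.6, 1.6],
  ],
)

```text
time: 12.3
tool_pos: [0.6086, 0.2939, 0.1995]
tcp_rot: [0.097, -3.138, 0.001]
wrist_force: [-0.6, 0.4, 0.4]
width: 0.996
grip_force: 0.0
```

Run:
```python
from h import *
s,im,d,c=cam('wrist'); save(im,'w4.png')
go((.610,.294,.20),93.5); go((.610,.294,.03),93.5)
```

```text
t 12.35 pos [0.6088 0.294  0.2   ] yang 93.54 tilt [-0.0009 -0.0003] F [0.7 0.2 0.1] grip 0.0 w 0.999 -> row [-0.12 -0.01  0.  ] 0.0
t 12.35 pos [0.6088 0.294  0.2   ] yang 93.54 tilt [-0.0009 -0.0003] F [0.7 0.2 0.1] grip 0.0 w 0.999 -> row [-1.4e-01 -1.0e-02  1.7e+01] 0.0
```

View pics/w4.png

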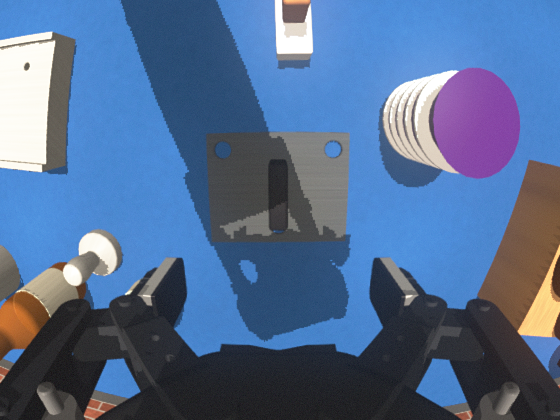

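The wrist view shows the plate's outer corners at (208,133), (349,133), (347,241) and (210,241), holes at (222,149) and (333,149), and the fin centred at (278,195) between the pads. The pusher stands free at (293,35).

Run:
```python
from h import *
c=bot.calibration('wrist'); s=bot.read_state(); im=cv2.imread('pics/w4.png')
H,S,V=cv2.split(cv2.cvtColor(im,cv2.COLOR_BGR2HSV))
m=np.zeros_like(S); m[138:162,210:236]=1; m2=np.zeros_like(S); m2[138:162,320:347]=1
P=[]
for q in(m,m2):
    for k in blobs((S>120)&(q>0),60)[:1]:
        M=cv2.moments(k); px=(M['m10']/M['m00'],M['m01']/M['m00']); P.append(toplane(px,.003,'wrist',c,s)[0]); print(px,P[-1],cv2.contourArea(k))
for px in [(208,133),(349,133),(347,241),(210,241)]: print(np.round(toplane(px,.005,'wrist',c,s)[0],4))
if len(P)==2:
    v=P[1]-P[0]; L=np.hypot(*v[:2]); yd=v[:2]/L; xd=np.array([yd[1],-yd[0]]); ctr=(P[0]+P[1])[:2]/2+.042*xd
    yg=np.degrees(np.arctan2(yd[1],yd[0])); print('L',L,'ctr',ctr,'yang',yg)
    for z in(.2,.034): go((*ctr,z),yg)
```

```text
(222.42896174863387, 149.53825136612022) [0.57435114 0.23391164 0.003     ] 183.0
(332.55434782608694, 148.78442028985506) [0.56645332 0.34931954 0.003     ] 184.0
[0.5573 0.2182 0.005 ]
[0.5482 0.3651 0.005 ]
[0.6673 0.376  0.005 ]
[0.6769 0.2221 0.005 ]
L 0.11567781715286245 ctr [0.61230423 0.29448311] yang 93.91487285948729
t 12.35 pos [0.6088 0.294  0.2   ] yang 93.54 tilt [-0.0009 -0.0003] F [0.7 0.2 0.1] grip 0.0 w 0.999 -> row [-0.35  0.02  0.  ] -0.4
t 12.35 pos [0.6088 0.294  0.2   ] yang 93.54 tilt [-0.0009 -0.0003] F [0.7 0.2 0.1] grip 0.0 w 0.999 -> row [-0.37  0.03 16.6 ] -0.4
```

Call:
step_arm(
  motion=[
    [8.5, -0.2, 0, 4, -0.4],
    [8.5, -0.35, 0, 8, -0.4],
    [8.5, -0.35, 0, 12, -0.4],
    [8.5, -0.35, 0, 15, -0.4],
    [8.5, -0.35, 0, 17, -0.4],
    [8.5, -0.35, 0, 18.4, -0.4],
    [8.5, -0.35, 0, 18.4, -0.4],
    [8.5, -0.35, 0, 18.4, -0.4],
    [0, -0.35, 0, 18.4, -0.4],
    [0, -0.35, 0, 18.4, -0.4],
    [0, -0.35, 0, 18.4, -0.4],
    [0, -0.35, 0, 18.4, -0.4],
    [0, -0.35, 0, 18.4, -0.4],
    [0, -0.35, 0, 18.4, -0.4],
    [0, -0.35, 0, 18.4, -0.4],
  ],
  force=80,
)

```text
time: 13.85
tool_pos: [0.6141, 0.2943, 0.017]
tcp_rot: [-0.107, 3.139, 0.001]
wrist_force: [0.2, 0.6, 2.8]
width: 0.198
grip_force: 79.1
```

Run:
```python
from h import *
go((.6123,.2945,.16),93.9)
```

```text
t 13.85 pos [0.6141 0.2943 0.017 ] yang 93.89 tilt [0.001  0.0005] F [0.2 0.6 2.8] grip 79.1 w 0.198 -> row [  0.17   0.04 -14.3 ] -0.0
```

Run:
```python
from h import *
cw=bot.calibration('wrist'); ct=bot.calibration('top')
model=np.array([[-42,-58],[-42,58],[42,0]])/1000
def dark(im,seed,r):
    g=cv2.cvtColor(im,cv2.COLOR_BGR2GRAY).astype(float); x,y=seed; x0,y0=int(x-r),int(y-r)
    w=g[y0:int(y+r)+1,x0:int(x+r)+1]; w=np.clip(np.median(w)-w-20,0,None); v,u=np.mgrid[:w.shape[0],:w.shape[1]]
    return np.array([x0+(u*w).sum()/w.sum(), y0+(v*w).sum()/w.sum()])
def fit(P,n,idx=(0,1,2)):
    A=model[list(idx)]; B=P[:,:2]; a=A-A.mean(0); b=B-B.mean(0)
    th=np.arctan2((a[:,0]*b[:,1]-a[:,1]*b[:,0]).sum(),(a*b).sum()); Rm=np.array([[np.cos(th),-np.sin(th)],[np.sin(th),np.cos(th)]])
    t=B.mean(0)-Rm@A.mean(0); print(n,'ctr',np.round(t,4),'yaw',round(np.degrees(th),2),'res mm',np.round((B-A@Rm.T-t)*1000,1).tolist())
im=cv2.imread('pics/sw.png'); sx,sy=560/im.shape[1],640/im.shape[0]
px=np.array([dark(im,p,9) for p in [(312,74),(456,81),(379,186)]])
px=(px+.5)*[sx,sy]-.5+[0,80]; print(px)
u=np.radians(86.12); rv=R.from_matrix(np.array([[-np.sin(-u)*0+(-np.sin(u)),np.cos(u),0],[np.cos(u),np.sin(u),0],[0,0,-1]]).astype(float)).as_rotvec()
s={'tool_pos':[.5055,-.1584,.0953],'tcp_rot':rv}
fit(toplane(px,.04,'wrist',cw,s),'wrist')
im=cv2.imread('pics/t2.png'); 
pt=np.array([dark(im,p,12) for p in [(337,260),(253,117)]]); pt=(pt+.5)/5-.5+[250,190]; print(pt)
fit(toplane(pt,.04,'top',ct),'top02',(0,2))
im=cv2.imread('pics/top0.png'); p1=dark(im,(279,239),4); print(p1,toplane(p1,.04,'top',ct))
fit(toplane(np.array([pt[0],p1,pt[1]]),.04,'top',ct),'top')
im=cv2.imread('pics/w4.png'); p=dark(im,(27,67),7); u=np.radians(93.54)
s={'tool_pos':[.6088,.294,.2],'tcp_rot':R.from_matrix([[-np.sin(u),np.cos(u),0],[np.cos(u),np.sin(u),0],[0,0,-1]]).as_rotvec()}
print('w4 thread1',toplane(p,.04,'wrist',cw,s))
go((.53,.25,.13),90)
```

```text
[[334.42593474 159.22295064]
 [489.08366714 166.47148724]
 [407.88760354 278.58222391]]
wrist ctr [ 0.5101 -0.065 ] yaw -3.59 res mm [[-0.4, 0.0], [0.5, -0.7], [-0.2, 0.7]]
[[316.89908322 241.45189234]
 [300.23005457 212.8516762 ]]
top02 ctr [ 0.509  -0.0645] yaw -3.99 res mm [[0.0, 0.0], [-0.0, -0.0]]
[279.3678269  238.25776105] [[ 0.47116455 -0.00396     0.04      ]]
top ctr [ 0.509  -0.0646] yaw -3.96 res mm [[0.0, 0.1], [0.0, -0.1], [-0.0, 0.0]]
w4 thread1 [[ 0.47374431 -0.00223768  0.04      ]]
t 13.85 pos [0.6141 0.2943 0.017 ] yang 93.89 tilt [0.001  0.0005] F [0.2 0.6 2.8] grip 79.1 w 0.198 -> row [  8.68  -3.85 -11.31] 3.9
```

Call:
step_arm(
  motion=[
    [0, 0, 0, -2, 0],
    [0, 0, 0, -5, 0],
    [0, 0, 0, -8, 0],
    [0, 2, 0, -10.5, 0],
    [0, 5, 0, -11.5, 0],
    [0, 8, 0, -11.5, 0],
    [0, 10, 0, -11.5, 0],
    [0, 10, 0, -11.5, 0],
    [0, 10, 0, -11.5, 0],
  ],
)

```text
time: 14.75
tool_pos: [0.5129, 0.2869, 0.1301]
tcp_rot: [0.108, -3.138, 0.001]
wrist_force: [1.1, -0.6, -2.7]
width: 0.199
grip_force: 78.4
```

Run:
```python
from h import *
go((.5116,-.0648,.13),86.2)
```

```text
t 14.75 pos [0.5129 0.2869 0.1301] yang 93.93 tilt [-0.0014 -0.001 ] F [ 1.1 -0.6 -2.7] grip 78.4 w 0.199 -> row [  2.53 -35.08   0.05] 7.7
```

Call:
step_arm(
  motion=[
    [0, 0.2, -2, 0, 0.5],
    [0, 0.4, -6, 0, 1],
    [0, 0.7, -10, 0, 2],
    [0, 1, -14, 0, 3],
    [0, 1.3, -18, 0, 4],
    [0, 1.6, -22, 0, 5],
    [0, 1.9, -26, 0, 6],
    [0, 2.2, -30, 0, 7],
    [0, 2.4, -33, 0, 7.7],
    [0, 2.5, -34.5, 0, 7.7],
    [0, 2.5, -35.1, 0, 7.7],
    [0, 2.5, -35.1, 0, 7.7],
    [0, 2.5, -35.1, 0, 7.7],
    [0, 2.5, -35.1, 0, 7.7],
    [0, 2.5, -35.1, 0, 7.7],
  ],
)

```text
time: 16.25
tool_pos: [0.5128, -0.0635, 0.1312]
tcp_rot: [-0.102, -3.14, -0.0]
wrist_force: [0.6, -0.1, -3.3]
width: 0.196
grip_force: 79.0
```

Run:
```python
from h import *
go((.5116,-.0648,.084),86.2)
```

```text
t 16.25 pos [ 0.5128 -0.0635  0.1312] yang 86.29 tilt [-0.0001  0.0002] F [ 0.6 -0.1 -3.3] grip 79.0 w 0.196 -> row [ 0.11 -0.14  4.72] 0.1
```

Call:
step_arm(
  motion=[
    [0, 0.1, -0.1, 1, 0],
    [0, 0.1, -0.1, 2, 0],
    [0, 0.1, -0.1, 3, 0],
    [0, 0.1, -0.1, 4, 0],
    [0, 0.1, -0.1, 4.7, 0],
    [0, 0.1, -0.1, 4.9, 0],
    [0, 0.1, -0.1, 4.9, 0],
    [0, 0.1, -0.1, 4.9, 0],
    [0, 0.1, -0.1, 4.9, 0],
    [0, 0.1, -0.1, 4.9, 0],
  ],
)

```text
time: 17.25
tool_pos: [0.5121, -0.0656, 0.0828]
tcp_rot: [0.104, 3.139, -0.0]
wrist_force: [0.3, 0.4, -3.4]
width: 0.199
grip_force: 79.0
```

Run:
```python
from h import *
s,im,d,c=cam('wrist'); s2,it,dt,ct=cam('side'); s3,ip,_,_=cam('top'); go((.5116,-.0648,.082),86.2)
save(it,'side5.png'); save(ip,'top5.png')
save(cv2.resize(im[100:280,150:400],None,fx=3.2,fy=3.2,interpolation=cv2.INTER_CUBIC),'w5.png')
save(im,'w5full.png')
```

```text
t 17.4 pos [ 0.5119 -0.0656  0.0826] yang 86.19 tilt [ 0.0005 -0.0001] F [-0.1 -0.3 -4.7] grip 79.0 w 0.195 -> row [0.03 0.08 0.06] -0.0
```

View pics/w5.png

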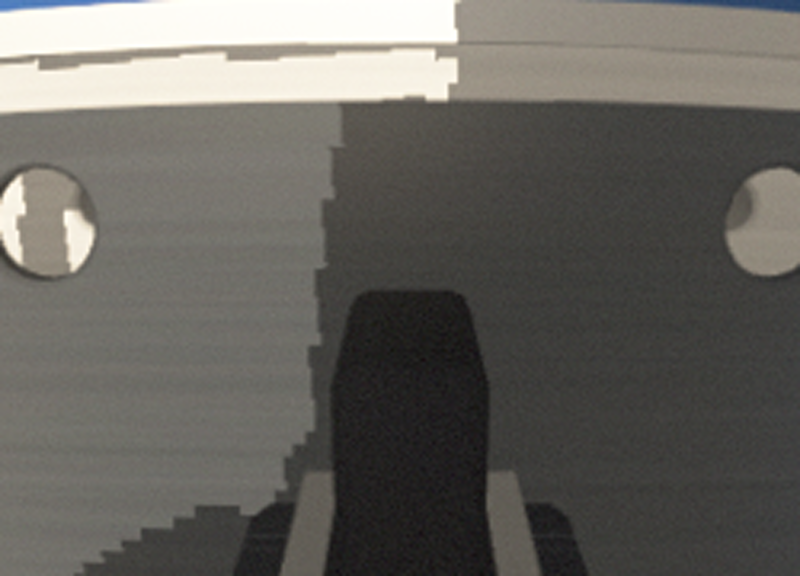

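The wrist crop shows both plate holes at crop (48,222) and (775,222), with dark thread rims visible inside near (80,195) and (740,205). They are symmetric and offset inward, as the oblique view should make them. I'll quantify this.

Run:
```python
from h import *
c=bot.calibration('wrist'); s=bot.read_state()
im=cv2.imread('pics/w5full.png'); y=np.radians(-3.8); Rd=np.array([[np.cos(y),-np.sin(y)],[np.sin(y),np.cos(y)]]); C=np.array([.5098,-.0648])
H=[]
for x in(165,392):
    g=cv2.cvtColor(im,cv2.COLOR_BGR2GRAY)[145:195,x-25:x+25]; bl=blobs(g>88,80)
    k=bl[0]; (cx,cy),r=cv2.minEnclosingCircle(k); px=(cx+x-25,cy+145); P=toplane(px,.0708-.0025,'wrist',c,s)[0]; H.append(P)
    print(np.round(px,1),round(r,1),np.round(P,4),'deck mm',np.round((P[:2]-C)@Rd*1000,1))
v=H[1]-H[0]; print('L',np.hypot(*v[:2]),'yang',np.degrees(np.arctan2(v[1],v[0])))
a=(80/3.2+150,195/3.2+100); b=(740/3.2+150,205/3.2+100)
for p in (a,b): print('thread spot',np.round((toplane(p,.04,'wrist',c,s)[0][:2]-C)@Rd*1000,1))
# plate height & level by top/side depth unavailable under arm: side depth of plate edge
o=cv2.imread('pics/side5.png'); t=cv2.imread('pics/top5.png')
A=o[150:350,180:440]; B=cv2.resize(t[190:270,255:385],None,fx=3,fy=3,interpolation=cv2.INTER_CUBIC); A=cv2.resize(A,(390*300//300,300),interpolation=cv2.INTER_CUBIC)
cv2.imwrite('pics/st.png',cv2.resize(np.vstack([A,B]),None,fx=1.1,fy=1.1))
```

```text
[164.5 169.5] 34.6 [ 0.4642 -0.1191  0.0683] deck mm [-41.9 -57.2]
[390.2 168.7] 17.1 [ 0.4714 -0.0054  0.0683] deck mm [-42.3  56.7]
L 0.11390873059601338 yang 86.3777739191067
thread spot [-42.8 -60.6]
thread spot [-40.9  61. ]
```

View pics/st.png

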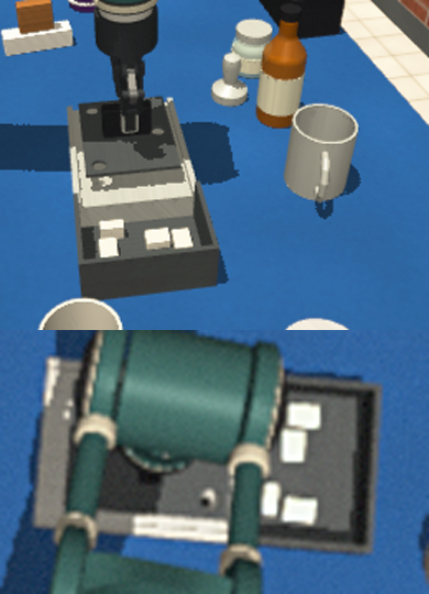

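The side view shows the plate level above the deck with the pusher standing at the back. The top view shows thread0 inside hole0. Holes and threads agree to about 1 mm. I'll run one level check from depth, then hand in.

Run:
```python
from h import *
s,im,d,c=cam('wrist'); p,Rm=pose('wrist',c,s)
pts=[]
for u in list(range(185,245,6))+list(range(312,372,6)):
    for v in range(145,235,6):
        r=rays((u,v),c)[0]; D=d[v,u]
        if D>0:
            P=p+Rm@(r*D/-r[2])
            if .062<P[2]<.082: pts.append(P)
P=np.array(pts); A=np.c_[P[:,:2]-P[:,:2].mean(0),np.ones(len(P))]; k,_,_,_=np.linalg.lstsq(A,P[:,2],rcond=None)
print(len(P),'x,y range',np.ptp(P,0),'slopes deg',np.degrees(k[:2]),'z',k[2],'resid',np.std(P[:,2]-A@k)); go((.5116,-.0648,.082),86.2)
```

```text
298 x,y range [0.0489173  0.0929836  0.00338394] slopes deg [-0.10046818 -0.12819128] z 0.07020658127966815 resid 0.000631561984358547
t 17.45 pos [ 0.5118 -0.0656  0.0825] yang 86.19 tilt [ 0.0004 -0.0001] F [-1.2  0.1 -3.1] grip 79.0 w 0.201 -> row [0.03 0.07 0.05] -0.0
```

Level to about 0.1°, with the plate's top at 70.2 mm, so its underside is 25 mm above the deck.

```bash
python3 -c "
from workcell import bot
print(bot.finish_job())"
```

```text
the job is handed in; nothing more can be done
None
```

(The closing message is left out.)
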